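Clear the drilling stage and centre a lens blank

TASK

Get the lens-drilling stage ready for the next job: lift the hinged stage plate by its handle to tip it so that the two used lens blocks slide off into the catch tray behind it, then bring the plate back down level. Then take the round lens blank from the white pad and set it down gently, flat on the plate and centred between the four stop pins, with an even gap all round. Leave the cut lens, the bottle, the screwdriver and the clock where they are.

Things in the scene. Friction and masses are not known exactly. Their poses are not given: they have to be found in the camera images.
- stage_unit: Fixed drilling-stage unit: white housing with dark foot, 136 (x) x 150 (y) x 46 mm, hinged stage plate on top, open catch tray behind it. Origin: centre of the housing's underside, on the table. Its +x points from the handle over the plate to the tray, z up. It stands left or right of the middle, turned by up to 0.25 rad.
- stage_plate (a joint): Hinge of the stage plate: 0 = level (as it starts), grows as the handle end is lifted, stop at 1.15 rad. Stiff friction hinge: the plate stays at the angle where it is left and must be lowered again by hand; about 3 to 6 N at the handle moves it. The blocks slide off at 0.45 to 0.9 rad.
- stage_centre (a point): Centre of the stage plate's top face (moves with it), marked by a thin black cross. Aluminium plate 140 x 140 x 8 mm, top 55 mm above the table when level. Four steel stop pins, 8 mm in diameter, 8 mm high, stand at +-26.9 mm in x and y from here (unit's axes): the blank fits between with 4 mm to spare to each; 46 mm is free between neighbouring pins. Axes as the unit's when level.
- stage_handle (a point): Middle of the handle bar of the stage plate: a steel round bar 10 mm in diameter, 90 mm long along the unit's y, in front of the plate (40 mm from the plate's edge, 42 mm from the housing), joined to it at both ends. 51 mm above the table when level. It is 180 mm from the hinge axis and moves with the plate.
- stage_hinge (a point): Middle of the hinge axis, which runs along the unit's y at the lower edge of the plate's far (+x, tray) side; 70 mm in +x from the unit's origin, 47 mm above the table. The handle swings up and towards +x about it.
- catch_tray (a point): Centre of the catch tray's floor, 5 mm above the table. Inside 133 (x) x 140 (y) mm, walls 45 mm above the table; axes as the unit's.
- block_a: Used grey plastic lens block: 24 x 18 x 9 mm with a 12 x 8 mm stub 4 mm high on top; starts on the stage plate between the pins, in the handle half, at any yaw. Origin: centre of its underside. 15 g.
- block_b: Like block_a; starts in the tray half of the stage plate.
- lens_blank: Round dark smoke-grey lens blank, 60 mm in diameter, upright edge 10 mm high, top slightly domed to 12.5 mm, flat underside. About 35 g. Origin: centre of the underside, z up. Lies on the lens pad at either end of it.
- cut_lens: Bystander: dark smoke-grey cut lens with two straight sides and round ends, 54 x 36 x 10 mm, at the other end of the lens pad, its centre at least 95 mm from the blank's. Origin: centre of the underside. Not to be moved.
- lens_pad: Fixed white pad 240 (x) x 120 (y) x 4 mm on the table, on the other side of the middle from the stage unit; origin: centre of its underside. The two lenses lie on its long (x) axis, about 55 mm either side of its centre, so across it (y) is the free way to grip.
- cleaner: Bystander: bottle, 50 mm in diameter, 110 mm high, standing far left; origin: centre of its underside.
- screwdriver: Bystander: screwdriver 160 mm long lying on the right, along its x; origin under its middle.
- clock: Bystander: black desk clock 50 x 150 x 55 mm far right; origin: centre of its underside.
Mind the look-alikes: they are no part of the job. What is shaped like the lens_blank but green is not meant.

How it is judged:
By the outcome, as a careful person would: the job done as asked, in the order asked, and still so for the second after the job is handed in, with the robot touching nothing.
It also fails if it takes over 64 s, if anything falls off the work surface, if the arm or the gripper's body presses on something with over 40 N, if the wrist force passes 120 N, or if a joint passes its speed limit or range.

ROBOT

A 7-joint arm with a two-finger parallel gripper is mounted at the origin on the work surface. World frame = base frame: x ahead of the robot, y to its left, z up, the work surface at z = 0. Lengths are in m, angles in degrees, forces in N, time in s.
With the tool pointing down it reaches from about 0.425 to 0.875 m from the base axis. Payload 8.4 kg.
Tool frame: the origin (TCP) lies between the finger pads; the fingertips stand ahead of it and the grasp point (between the pads) is the TCP (ctrl.tips_ahead is the x of the fingertips in the tool frame, in m); x points along the fingers, z is the direction in which the jaws open and shut, and the axes are right-handed (so a half turn about x gives the same grasp; the last joint's range is limited). The gripper opens to 87 mm and grips with 3 to 60 N. Pads are 19 mm wide; open, the fingers measure 117 mm over their backs; the gripper's body (75 mm by 190 mm) begins 51 mm behind the grasp point.
Start: joints at [-78.507, 19.091, 2.286, 83.961, -0.768, 76.965, -3.352], TCP at [0.192, 0.621, 0.242] pointing down, gripper open.
Joint ranges: [-147.57, 147.57], [-21.85, 119.76], [-74.77, 79.35], [14.55, 137.4], [-85.83, 265.84], [4.83, 119.75], [-152.11, 152.11]. Speed limits (degrees/s): [127.2, 127.2, 159.86, 159.86, 180, 180, 180].

INTERFACE

Orientations are given as a 3x3 rotation matrix whose columns are the frame's x, y, z axes.
In Python, from rig import ctrl gives the robot as it stands.
- The arm moves only by the shell command python3 -m crank 'ROWS' [FORCE]. ROWS is JSON, one flat list of numbers, 5 for each row, row after row: the shift along the tool's x, y, z in cm, then the turn about the tool's x in degrees, then the opening, from 0 (shut) to 1 (fully open). In form: [tx, ty, tz, twist, gripper, tx, ty, tz, twist, gripper, ...]. A call has 1 to 10 rows; each row is the pose to reach, as a shift and turn from the pose measured when the call began, along the tool's axes at that moment; what a row does not reach only later rows make up. A row lasts 1/12 s, in which the tool goes at most 41.7 mm and 7.16 degrees, less where a joint would pass 70% of its speed; a pose out of reach is approached as far as the arm can. A call with a gripper value outside its range is refused whole. The fingers move at their own pace and stop on an object; FORCE is the grip in N (left out, the last holds). Time passes only in rows, so rows that repeat a pose let the fingers close. It gives the time, the measured TCP pose, the force and the opening at its end, in the units of the state.
- ctrl.observe(): the state, without advancing time (a new reading comes with each control period).
- ctrl.get_image(name): name is "side" or "top"; returns a dict with "color" (400x640x3 uint8, red, green, blue), "depth" (400x640 float32, m along the optical axis (not along the pixel's ray), 0 where there is no reading), "fx", "fy", "cx", "cy" (pixels), "k1" (the pictures are not rectified: a ray, as slopes to the right and down, at radius r is drawn at 1 + k1 r^2 times it, then the intrinsics apply), "T" (4x4, takes a point from camera to world coordinates). Camera axes: x right, y down, z forward; pixel columns grow to the right and rows downward; lengths in m; the calibration is good to about 2 mm. A picture is of the moment at which its call begins.
- ctrl.finish_job(): hands the job in, once; it reports no verdict.
Trained networks look in a picture, given as the dict that the camera call returned (one of the last four; its "shot" number tells which), for a name from the list of things; names that differ only in an ending like _2 or _b are one class to them, and where a whole thing is asked for, a point or a joint stands for the part that bears it (a point fixed in the world has none). Each returns a list of dicts, best first, with "conf" (0 to 1); they miss things now and then, are a little off and sometimes report something else, mostly with a low value. They report only what shows in the picture. A call takes as long as a camera call. They do not tell look-alikes from the thing itself.
- ctrl.look_for(picture, target): "rect" ([left, top, right, bottom] in pixels, round what is visible of it).
The state is a dict: "time_s": time; "q": joint angles; "qvel": joint speeds; "tau": joint torques, N m; "tool_pos": TCP position; "tool_rot": TCP orientation; "wrist_force": force on the tool from outside, world axes, zero at the start; "wrist_torque": the same for the moment, N m; "finger_gap": finger opening in m.
Only numpy, scipy, OpenCV 4.12 (cv2) and the standard library are available. Lean on these libraries where they do the work, as an engineer would, in place of code of your own. Each camera call takes 0.05 s, during which the arm holds its last target. There are 200 camera calls.

## Working session

There is one attempt and no reset: what is moved stays moved. The work goes in short steps, Python scripts to look and compute and a shell command to move; the robot and the scene stay as the last step left them, time stands still between calls to the robot, and variables do not carry over. Pictures are saved under pics/ and viewed, about 8 in all and at most 12, crops included, and the job is handed in when it is done.

```bash
ls; mkdir -p pics; cat > h.py <<'E'
import numpy as np, cv2
from rig import ctrl
def pix2world(p,u,v,d=None,z=None):
    K=np.array([[p['fx'],0,p['cx']],[0,p['fy'],p['cy']],[0,0,1.]])
    x,y=cv2.undistortPoints(np.array([[[u,v]]],float),K,np.array([p['k1'],0,0,0.]))[0,0]
    T=np.array(p['T']); r=T[:3,:3]@[x,y,1]; o=T[:3,3]
    if z is not None: d=(z-o[2])/r[2]
    elif d is None: d=float(p['depth'][int(round(v)),int(round(u))])
    return o+d*r
def w2pix(p,w):
    T=np.array(p['T']); c=T[:3,:3].T@(np.array(w)-T[:3,3]); a=c[:2]/c[2]; a=a*(1+p['k1']*(a@a))
    return np.array([p['fx']*a[0]+p['cx'],p['fy']*a[1]+p['cy']])
def save(p,n,crop=None,s=1):
    im=p['color'][:,:,::-1]
    if crop: im=im[crop[1]:crop[3],crop[0]:crop[2]]
    cv2.imwrite('pics/'+n,cv2.resize(im,None,fx=s,fy=s,interpolation=cv2.INTER_CUBIC))
E
python3 - <<'E'
from h import *
np.set_printoptions(precision=4,suppress=True)
s=ctrl.observe();print(s['tool_pos'],s['tool_rot'],s['time_s'],s['finger_gap'],ctrl.tips_ahead)
ps={}
for n in('top','side'):
    p=ctrl.get_image(n);save(p,n+'0.png');print(n,np.array(p['T'])[:3,3],p['fx'],p['k1'])
    for t in('stage_unit','stage_handle','stage_plate','catch_tray','block_a','lens_blank','cut_lens','lens_pad','cleaner','screwdriver','clock'):
        try:
            for r in ctrl.look_for(p,t)[:3]:
                L=r['rect'];c=((L[0]+L[2])/2,(L[1]+L[3])/2);print(t,np.round(L),round(r['conf'],2),pix2world(p,*c))
        except Exception as e: print(t,e)
E
```

```text
pics
[0.1919 0.6206 0.2407] [[-0.0003 -0.9554  0.2954]
 [-0.0015  0.2954  0.9554]
 [-1.     -0.0001 -0.0015]] 0.0 0.086772536073038 0.019
top [0.3319 0.0161 1.2479] 479.2633043879184 -0.07934363324511834
stage_unit [205.  98. 265. 226.] 0.59 [0.6011 0.1956 0.0553]
stage_handle [210. 151. 264. 227.] 0.71 [0.5298 0.1876 0.065 ]
stage_plate [211. 150. 266. 225.] 0.93 [0.5319 0.1832 0.0713]
catch_tray [210. 100. 268. 223.] 0.65 [0.6022 0.1851 0.0568]
block_a [230. 180. 243. 192.] 0.5 [0.5373 0.1882 0.0666]
block_a [359. 130. 418. 224.] 0.48 [ 0.5733 -0.2047 -0.0007]
lens_blank [411. 239. 434. 264.] 0.71 [ 0.3761 -0.2859  0.0144]
lens_blank [324. 201. 350. 224.] 0.66 [ 0.4778 -0.0651  0.0121]
cut_lens [378. 146. 396. 167.] 0.51 [ 0.6261 -0.1995  0.0161]
lens_pad [359. 131. 416. 225.] 0.59 [ 0.5706 -0.2017  0.0006]
cleaner [136. 130. 167. 153.] 0.78 [0.6484 0.4034 0.0784]
screwdriver [460. 213. 471. 248.] 0.73 [ 0.4286 -0.398   0.0263]
clock [438. 128. 494. 149.] 0.79 [ 0.6647 -0.4019  0.0585]
side [ 0.055  -0.685   0.7749] 449.8209858428077 -0.07172596589172534
stage_unit [239. 142. 357. 
[... 376 characters left out ...]
 [ 0.372  -0.2815  0.0118]
lens_blank [340. 269. 368. 289.] 0.68 [ 0.5059 -0.1968  0.0149]
lens_blank [301. 242. 327. 262.] 0.68 [ 0.4827 -0.0762  0.0136]
cut_lens [389. 250. 406. 270.] 0.83 [ 0.6254 -0.2093  0.0151]
cut_lens [236. 139. 357. 208.] 0.39 [0.589  0.1613 0.055 ]
lens_pad [321. 235. 426. 317.] 0.94 [ 0.5548 -0.2079  0.0051]
cleaner [261. 111. 282. 145.] 0.74 [0.6488 0.3928 0.0684]
cleaner [286. 168. 296. 171.] 0.61 [0.5836 0.177  0.0629]
cleaner [322. 234. 429. 314.] 0.22 [ 0.5634 -0.2049  0.0034]
screwdriver [365. 335. 436. 380.] 0.85 [ 0.4541 -0.4027  0.0222]
screwdriver [237. 139. 358. 207.] 0.17 [0.5968 0.1657 0.0528]
clock [449. 272. 519. 342.] 0.61 [ 0.6518 -0.4276  0.0541]
```

```bash
python3 - <<'E'
from h import *
p=ctrl.get_image('top');im=p['color'][:,:,::-1]
a=cv2.resize(im[90:240,195:275],None,fx=5,fy=5,interpolation=cv2.INTER_CUBIC)[:600]
a=cv2.resize(im[90:235,195:275],None,fx=4,fy=4,interpolation=cv2.INTER_CUBIC)
b=cv2.resize(im[125:270,320:440],None,fx=4,fy=4,interpolation=cv2.INTER_CUBIC)
cv2.imwrite('pics/c1.png',np.hstack([a,b]))
E
```

```text
(no output)
```

View pics/c1.png

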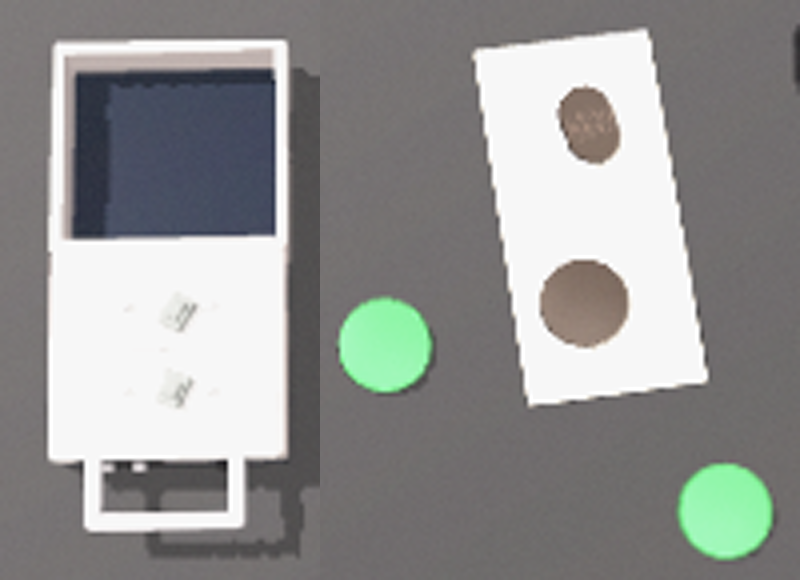

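View pics/side0.png

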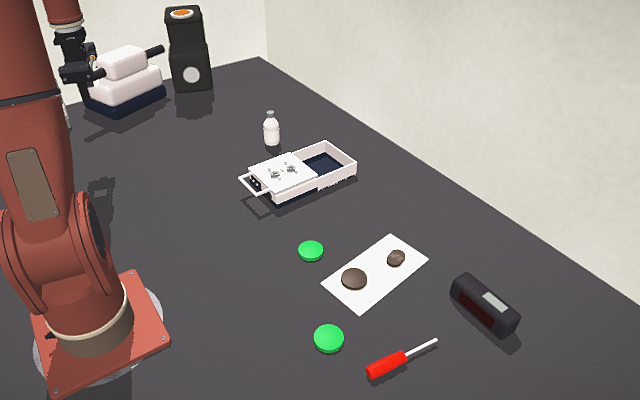

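The blank candidates in the top view are green discs at (336,211) and (421,253), the smoke-grey disc at (386,201), and the cut lens at (388,156). I choose the grey round disc at (386,201), which is on the pad. The unit is at left, with its handle bar near (236,220) and the two blocks near (240,168) and (239,187).

```bash
python3 - <<'E'
from h import *
np.set_printoptions(precision=4,suppress=True)
p=ctrl.get_image('top');save(p,'ref.png')
def cloud(p,box):
    l,t,r,b=box;U,V=np.meshgrid(np.arange(l,r),np.arange(t,b))
    return U,V,np.array([pix2world(p,u,v) for u,v in zip(U.ravel(),V.ravel())]).reshape(U.shape+(3,))
U,V,W=cloud(p,(195,90,280,240))
z=W[...,2]
print('plate z',np.median(z[(z>.048)&(z<.062)]))
m=((z>.035)&(z<.075)&(V>150)).astype(np.uint8)
def rect(pts,zz=None):
    (c,s,a)=cv2.minAreaRect(pts.astype(np.float32));return c,s,a
# unit outline: everything >35mm, back-projected at its own depth
mu=(z>.03)&(z<.075); 
n,lab,st,_=cv2.connectedComponentsWithStats(mu.astype(np.uint8)); k=1+st[1:,4].argmax(); print('unit',rect(W[lab==k][:,:2]),st[k])
# bright pixels: handle outline
g=p['color'][90:240,195:280].min(2)
mb=(g>170); n,lab,st,_=cv2.connectedComponentsWithStats(mb.astype(np.uint8));k=1+st[1:,4].argmax()
P=np.array([pix2world(p,u,v,z=.051) for u,v in zip(U[lab==k],V[lab==k])]);
print('bright',rect(P[:,:2]),st[k])
for yaw in [0]:
    for u,v in [(216.2,222.2),(255.8,222),(236,220.2),(207.3,150),(266.5,150),(207,205),(266.5,204.6)]: print((u,v),pix2world(p,u,v,z=.053))
# blank
U,V,W=cloud(p,(340,120,430,235)); g=p['color'][120:235,340:430]; g0=g.max(2)
pad=(g.min(2)>200).astype(np.uint8); n,lab,st,_=cv2.connectedComponentsWithStats(pad);k=1+st[1:,4].argmax()
P=np.array([pix2world(p,u,v,z=.004) for u,v in zip(U[lab==k],V[lab==k])]);print('pad',rect(P[:,:2]))
fill=cv2.morphologyEx((lab==k).astype(np.uint8),cv2.MORPH_CLOSE,np.ones((35,35)))
h=(fill==1)&(lab!=k); n,l2,s2,c2=cv2.connectedComponentsWithStats(h.astype(np.uint8))
for i in range(1,n):
    if s2[i,4]>60:
        P=np.array([pix2world(p,u,v,z=.012) for u,v in zip(U[l2==i],V[l2==i])]);print('obj',s2[i],P.mean(0),rect(P[:,:2]),np.median(W[l2==i][:,2]))
E
```

```text
plate z 0.05514740603762858
unit ((0.6091295480728149, 0.1932004988193512), (0.323423832654953, 0.14975379407405853), 1.293583631515503) [  13   10   59  123 3962]
bright ((0.6084378361701965, 0.19319939613342285), (0.3209298551082611, 0.1524660289287567), 1.029261827468872) [  12   10   60  123 4301]
(216.2, 222.2) [0.4474 0.2384 0.053 ]
(255.8, 222) [0.4482 0.1396 0.053 ]
(236, 220.2) [0.4526 0.1891 0.053 ]
(207.3, 150) [0.6324 0.2674 0.053 ]
(266.5, 150) [0.6329 0.116  0.053 ]
(207, 205) [0.4906 0.2629 0.053 ]
(266.5, 204.6) [0.492  0.1136 0.053 ]
pad ((0.5704051852226257, -0.2001269906759262), (0.24180690944194794, 0.12031536549329758), 7.734573841094971)
obj [ 19   0  44  17 659] [ 0.7085 -0.1823  0.012 ] ((0.7059696316719055, -0.18562978506088257), (0.044669508934020996, 0.11814621090888977), 0.5978070497512817) 0.00046961244774879063
obj [ 39  26  16  20 231] [ 0.6291 -0.2003  0.012 ] ((0.6290202736854553, -0.20037102699279785), (0.052099213004112244, 0.036889832466840744), 20.263626098632812) 0.014002109217685632
obj [ 35  70  22  22 388] [ 0.5093 -0.1939  0.012 ] ((0.5090847015380859, -0.19376882910728455), (0.05549836903810501, 0.055895980447530746), 88.80919647216797) 0.015591713677509
obj [  31   74   59   41 1121] [ 0.457  -0.2559  0.012 ] ((0.4738556742668152, -0.23189714550971985), (0.15587599575519562, 0.10551486164331436), 89.85914611816406) 0.0003394490924535365
```

```bash
python3 -m crank '[5,-37.6,-33.4,71.6,0.35,5,-37.6,-33.4,71.6,0.35,5,-37.6,-33.4,71.6,0.35,5,-37.6,-33.4,71.6,0.35,5,-37.6,-33.4,71.6,0.35,5,-37.6,-33.4,71.6,0.35,5,-37.6,-33.4,71.6,0.35,5,-37.6,-33.4,71.6,0.35,5,-37.6,-33.4,71.6,0.35,5,-37.6,-33.4,71.6,0.35]' 20
```

```text
time_s: 2.13
tool_pos: [0.4075, 0.2645, 0.2005]
tool_rot: [[0.0, -0.015, 1.0], [0.001, 1.0, 0.015], [-1.0, 0.001, 0.0]]
wrist_force: [1.7, 0.2, -0.0]
finger_gap: 0.0327
```

```bash
python3 -m crank '[4,-7.5,4.6,0.5,0.35,9,-7.5,4.6,0.5,0.35,9,-7.5,4.6,0.5,0.35,9,-7.5,4.6,0.5,0.35,9,-7.5,4.6,0.5,0.35,9,-7.5,4.6,0.5,0.35]'; python3 - <<'E'
from h import *
a=ctrl.get_image('side');b=ctrl.get_image('top')
f=lambda p,w,r=(70,50):cv2.resize(p['color'][w[1]-r[1]:w[1]+r[1],w[0]-r[0]:w[0]+r[0],::-1],None,fx=5.5,fy=5.5,interpolation=cv2.INTER_CUBIC)
for p in(a,b):print(w2pix(p,[.4525,.19,.051]),w2pix(p,[.4525,.19,.091]))
cv2.imwrite('pics/c2.png',np.hstack([f(a,(265,180),(45,54)),f(b,(236,200),(27,54))]))
E
```

```text
time_s: 2.63
tool_pos: [0.4546, 0.1909, 0.1109]
tool_rot: [[0.0, -0.006, 1.0], [0.001, 1.0, 0.006], [-1.0, 0.001, 0.0]]
wrist_force: [0.0, 0.3, 0.8]
finger_gap: 0.0302
[247.19471809 186.6604928 ] [245.85570365 174.39564733]
[235.75824736 220.30315596] [233.39629355 218.63503818]
```

View pics/c2.png

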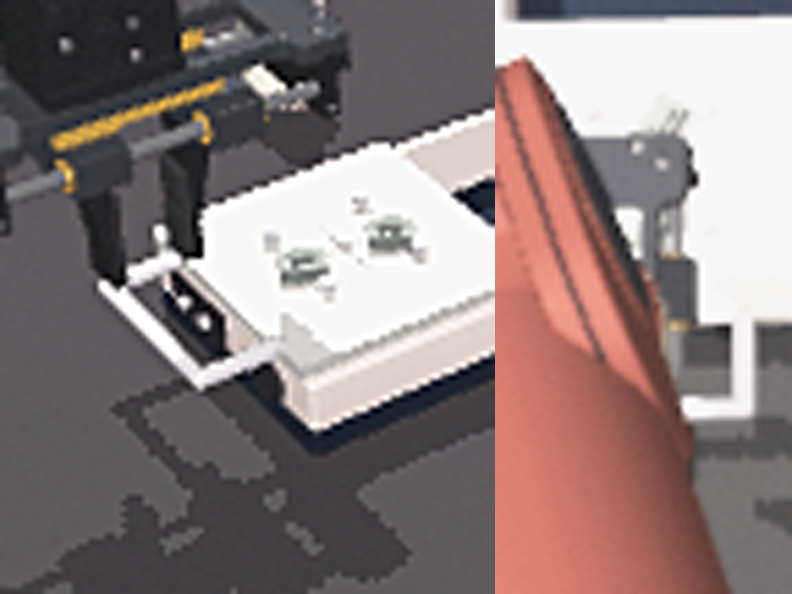

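The side crop shows the two fingertips straddling the handle bar. The tip midpoint is near (247,175) and the bar middle near (248,187), which fits the prediction within 1 px. I go down and grip.

```bash
python3 -m crank '[2.5,0,-0.2,0.5,0.35,4,0,-0.2,0.5,0.35,5.4,0,-0.2,0.5,0.35,5.4,0,-0.2,0.5,0.35,5.4,0,-0.2,0.5,0,5.4,0,-0.2,0.5,0,5.4,0,-0.2,0.5,0,5.4,0,-0.2,0.5,0,5.4,0,-0.2,0.5,0,5.4,0,-0.2,0.5,0]' 20
```

```text
time_s: 3.57
tool_pos: [0.4538, 0.1927, 0.0588]
tool_rot: [[0.003, 0.0, 1.0], [0.004, 1.0, -0.0], [-1.0, 0.004, 0.003]]
wrist_force: [0.6, 0.3, 6.5]
finger_gap: 0.0091
```

```bash
python3 -m crank '[-0.9,0,0.04,0,0,-1.8,0,0.13,0,0,-2.7,0,0.26,0,0,-3.57,0,0.44,0,0,-4.44,0,0.66,0,0,-5.3,0,0.92,0,0,-6.15,0,1.23,0,0,-6.98,0,1.58,0,0,-7.79,0,1.96,0,0,-8.58,0,2.39,0,0]' 20; python3 - <<'E'
from h import *
a=ctrl.get_image('side');print(ctrl.observe()['wrist_force'])
save(a,'c3.png',(215,100,365,212),5)
E
```

```text
time_s: 4.4
tool_pos: [0.4769, 0.193, 0.1453]
tool_rot: [[0.002, -0.001, 1.0], [0.004, 1.0, 0.001], [-1.0, 0.004, 0.002]]
wrist_force: [-0.0, 6.7, -5.4]
finger_gap: 0.009
[-5.24848247  3.12443476  4.12822525]
```

View pics/c3.png

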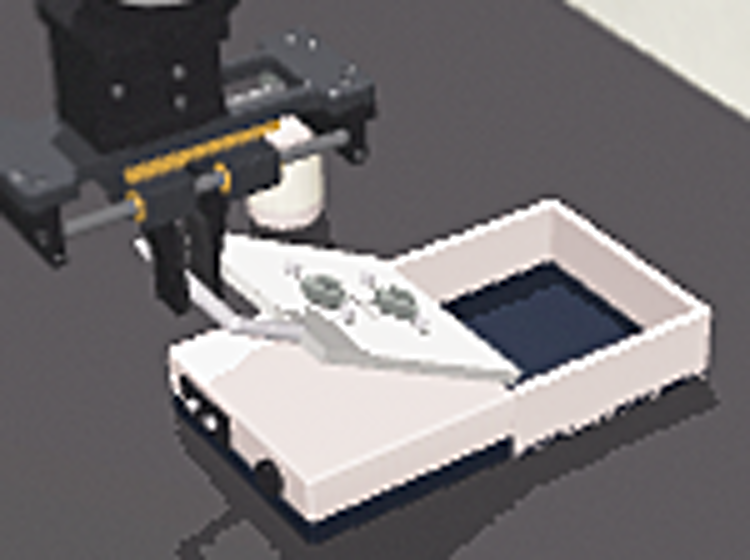

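The plate is at about 0.5 rad and both blocks are still on it. I lift further.

```bash
python3 -m crank '[-0.77,0.01,0.47,0,0,-1.51,0.02,0.98,0,0,-2.23,0.03,1.52,0,0,-2.93,0.04,2.1,0,0,-3.58,0.05,2.71,0,0,-4.21,0.06,3.36,0,0,-4.8,0.08,4.03,0,0,-5.37,0.1,4.73,0,0,-5.89,0.1,5.47,0,0,-5.89,0.1,5.47,0,0]' 20;  python3 - <<'E'
from h import *
for i in range(8): a=ctrl.get_image('side')
print(ctrl.observe()['wrist_force'])
save(a,'c4.png',(215,100,365,212),5)
E
```

```text
time_s: 5.28
tool_pos: [0.5328, 0.1943, 0.2079]
tool_rot: [[0.002, -0.001, 1.0], [0.006, 1.0, 0.0], [-1.0, 0.006, 0.002]]
wrist_force: [-7.1, 2.2, 12.1]
finger_gap: 0.0092
[-5.60552638  2.75604452  9.4538101 ]
```

View pics/c4.png

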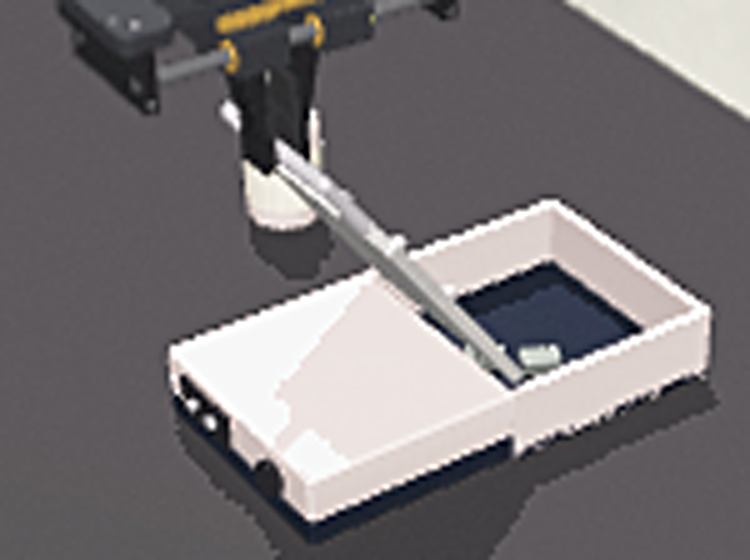

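One block is in the tray at crop (540,355), with another grey bit near (475,350). I check from above.

```bash
python3 - <<'E'
from h import *
np.set_printoptions(precision=4,suppress=True)
b=ctrl.get_image('top')
for p in (ctrl.get_image('side'),b):
    for r in ctrl.look_for(p,'block_a'):
        L=r['rect'];print(np.round(L),round(r['conf'],2),pix2world(p,(L[0]+L[2])/2,(L[1]+L[3])/2))
save(b,'c5.png',(195,80,305,235),3.8)
E
```

```text
[319. 168. 328. 176.] 0.45 [0.6869 0.1685 0.0166]
[242. 129. 254. 140.] 0.4 [0.6854 0.1691 0.0154]
```

View pics/c5.png

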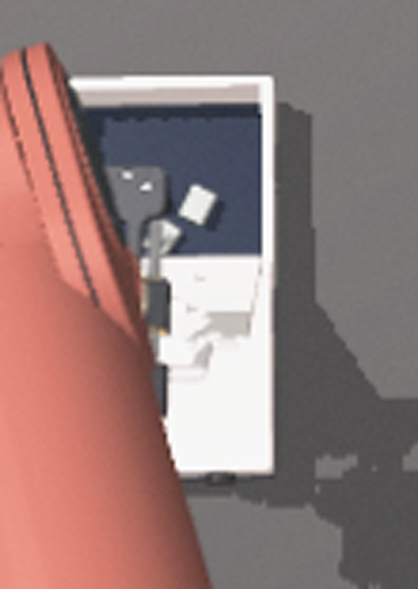

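```bash
python3 - <<'E'
from h import *
np.set_printoptions(precision=4,suppress=True)
b=ctrl.get_image('top')
for u,v in [(238,141),(239,142),(240,143),(238,144),(241,141),(240,146)]: print(u,v,pix2world(b,u,v),b['color'][v,u])
E
```

```text
238 141 [0.6662 0.1947 0.017 ] [222 222 218]
239 142 [0.6645 0.1925 0.0134] [180 182 176]
240 143 [0.6614 0.1896 0.0146] [143 144 142]
238 144 [0.6583 0.1947 0.0158] [167 169 164]
241 141 [0.6662 0.1868 0.0172] [210 213 204]
240 146 [0.6558 0.1908 0.0046] [50 56 68]
```

Both blocks are in the tray with their tops at z≈0.016. I lower the plate.

```bash
python3 -m crank '[0.52,0,-0.74,0,0,1.09,-0.01,-1.44,0,0,1.68,-0.02,-2.11,0,0,2.31,-0.03,-2.76,0,0,2.96,-0.04,-3.37,0,0,3.66,-0.05,-3.95,0,0,4.38,-0.06,-4.49,0,0,5.12,-0.08,-5,0,0,5.89,-0.1,-5.47,0,0,6.68,-0.1,-5.9,0,0]' 20
```

```text
time_s: 6.77
tool_pos: [0.4734, 0.1934, 0.14]
tool_rot: [[0.003, -0.0, 1.0], [0.006, 1.0, 0.0], [-1.0, 0.006, 0.003]]
wrist_force: [2.6, -0.4, 2.2]
finger_gap: 0.009
```

```bash
python3 -m crank '[0.85,0,-0.38,0,0,1.7,-0.01,-0.73,0,0,2.55,-0.01,-1.04,0,0,3.4,-0.02,-1.3,0,0,4.3,-0.03,-1.52,0,0,5.2,-0.03,-1.7,0,0,6.1,-0.04,-1.83,0,0,7,-0.05,-1.92,0,0,7.8,-0.05,-1.96,0,0,8.15,-0.05,-1.96,0,0]' 20;python3 -m crank '[0.1,0,0,0,0,0.2,0,0,0,0,0.2,0,0,0,0]'
```

```text
time_s: 7.6
tool_pos: [0.4539, 0.1935, 0.0582]
tool_rot: [[0.002, -0.0, 1.0], [0.006, 1.0, 0.0], [-1.0, 0.006, 0.002]]
wrist_force: [-9.8, -4.1, 29.6]
finger_gap: 0.0095
time_s: 7.85
tool_pos: [0.4539, 0.1938, 0.0572]
tool_rot: [[0.001, -0.0, 1.0], [0.007, 1.0, 0.0], [-1.0, 0.007, 0.001]]
wrist_force: [-8.3, -5.0, 23.3]
finger_gap: 0.0092
```

```bash
python3 -m crank '[0,0,0,0,0.3,0,0,0,0,0.35,0,0,0,0,0.35,0,0,0,0,0.35,-2,0,0,0,0.35,-5,0,0,0,0.35,-9,0,0,0,0.35,-13,0,0,0,0.35,-15,0,0,0,0.35,-15,0,0,0,0.35]'
```

```text
time_s: 8.68
tool_pos: [0.4559, 0.1939, 0.2119]
tool_rot: [[0.007, -0.0, 1.0], [0.012, 1.0, -0.0], [-1.0, 0.012, 0.007]]
wrist_force: [0.1, -0.2, 0.3]
finger_gap: 0.0305
```

```bash
python3 -m crank '[0,-38.8,5.3,-91,0.6,0,-38.8,5.3,-91,0.9,0,-38.8,5.3,-91,0.95,0,-38.8,5.3,-91,0.95,0,-38.8,5.3,-91,0.95,0,-38.8,5.3,-91,0.95,0,-38.8,5.3,-91,0.95,0,-38.8,5.3,-91,0.95,0,-38.8,5.3,-91,0.95,0,-38.8,5.3,-91,0.95]'; python3 -m crank '[0,0,0,0,0.95]'
python3 - <<'E'
from h import *
np.set_printoptions(precision=4,suppress=True)
s=ctrl.observe();R=np.array(s['tool_rot']);print(s['q'],R)
for n in('side','top'):
  p=ctrl.get_image(n)
  for t in('lens_blank','stage_plate'):
    for r in ctrl.look_for(p,t)[:3]:
        L=r['rect'];c=((L[0]+L[2])/2,(L[1]+L[3])/2);print(n,t,np.round(L,1),round(r['conf'],2),pix2world(p,*c,z=.014 if t!='stage_plate' else .055))
print(R.T@(np.array([.509,-.194,.08])-s['tool_pos']))
# stage image
save(p,'stage.png',(195,90,280,235),4)
E
```

```text
time_s: 9.52
tool_pos: [0.5035, -0.1531, 0.2069]
tool_rot: [[0.005, -0.867, 0.498], [0.01, 0.498, 0.867], [-1.0, 0.001, 0.011]]
wrist_force: [1.4, 0.9, -0.3]
finger_gap: 0.0814
time_s: 9.6
tool_pos: [0.503, -0.1593, 0.2067]
tool_rot: [[0.005, -0.869, 0.495], [0.007, 0.495, 0.869], [-1.0, -0.001, 0.009]]
wrist_force: [-1.3, 0.2, 0.4]
finger_gap: 0.0821
[-32.115    6.8729  49.2435 105.7202  -6.0498  69.7124  79.3426] [[ 0.0053 -0.8689  0.495 ]
 [ 0.007   0.495   0.8689]
 [-1.     -0.0011  0.0087]]
side lens_blank [299.7 240.6 326.5 261.6] 0.68 [ 0.4822 -0.0741  0.014 ]
side lens_blank [314.5 320.1 345.  353.1] 0.68 [ 0.3757 -0.2853  0.014 ]
side lens_blank [342.4 266.8 367.1 289.3] 0.59 [ 0.5108 -0.195   0.014 ]
side stage_plate [235.3 151.7 315.9 195.4] 0.92 [0.5425 0.1936 0.055 ]
top lens_blank [325.3 200.8 348.  222.7] 0.92 [ 0.4789 -0.0651  0.014 ]
top stage_plate [206.6 146.8 264.1 224.5] 0.88 [0.5397 0.1927 0.055 ]
top stage_plate [358.  132.5 391.3 218.6] 0.7 [ 0.5669 -0.1601  0.055 ]
[ 0.1265 -0.0222 -0.0283]
```

View pics/stage.png

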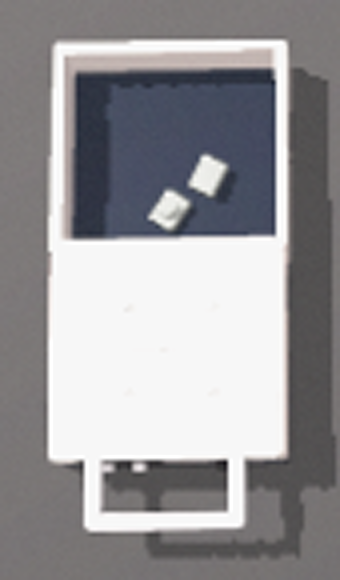

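The crop shows the plate level, the pins visible at crop (129,308), (216,306), (128,391) and (214,391), the cross at (165,349), and both blocks lying in the tray. On to the blank.

```bash
python3 -m crank '[3,-2.2,-2.8,-31,0.95,7,-2.2,-2.8,-31,0.95,10,-2.2,-2.8,-31,0.95,12,-2.2,-2.8,-31,0.95,12,-2.2,-2.8,-31,0.95,12,-2.2,-2.8,-31,0.95,12,-2.2,-2.8,-31,0.95,12,-2.2,-2.8,-31,0.95]'
python3 - <<'E'
from h import *
np.set_printoptions(precision=4,suppress=True)
s=ctrl.observe();R=np.array(s['tool_rot']);print(s['q'],R,s['tool_pos'])
print(R.T@(np.array([.5095,-.194,.08])-s['tool_pos']))
p=ctrl.get_image('top')
im=p['color'][90:240,195:280]; g=im.astype(float).mean(2)
e=cv2.resize(np.clip((255-g[45:120])*8,0,255).astype(np.uint8),None,fx=5,fy=5,interpolation=cv2.INTER_CUBIC)
a=ctrl.get_image('side'); 
sd=a['color'][220:300,310:420,::-1]; sd=cv2.resize(sd,(int(110*375/80*.8),375))
cv2.imwrite('pics/c6.png',np.hstack([cv2.cvtColor(e,cv2.COLOR_GRAY2BGR)[:375],sd])[:, :800])
E
```

```text
time_s: 10.57
tool_pos: [0.5101, -0.1851, 0.0871]
tool_rot: [[0.006, -1.0, -0.02], [0.011, -0.019, 1.0], [-1.0, -0.006, 0.011]]
wrist_force: [1.1, -0.5, 0.4]
finger_gap: 0.0826
[-20.9173  17.7978  42.7777 110.8143 -15.2112  56.7589 120.0333] [[ 0.006  -0.9998 -0.0195]
 [ 0.0107 -0.0195  0.9998]
 [-0.9999 -0.0062  0.0106]] [ 0.5101 -0.1851  0.0871]
[ 0.007   0.0008 -0.0089]
```

View pics/c6.png

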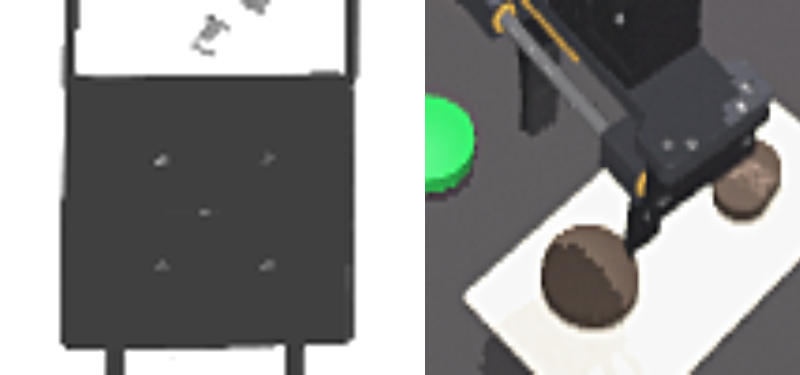

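```bash
python3 - <<'E'
from h import *
np.set_printoptions(precision=4,suppress=True)
P=[ctrl.get_image('top') for _ in range(4)];p=P[0]
g=np.mean([q['color'].astype(float).mean(2) for q in P],0)
# handle arms: row profile, subpixel 50% crossings
for v in range(209,217,2):
    r=g[v,205:270];t=(r.min()+r.max())/2;i=np.where(np.diff(np.sign(r-t)))[0];x=205+i+(t-r[i])/(r[i+1]-r[i]);print(v,[tuple(np.round(pix2world(p,u,v,z=.051)[:2],4)) for u in x])
for v in (170,185,200,204):
    r=g[v,195:280];print('row',v,np.round(r[8:16]),np.round(r[66:76]))
for v in (205,206,207):
    pass
d=255-g[140:207,195:275]; base=np.median(d[10:60,20:60]); 
w=np.clip(d-base-1.5,0,None); m=(w>0).astype(np.uint8); m[:, :15]=0;m[:,68:]=0;m[:12]=0
n,l,s,c=cv2.connectedComponentsWithStats(m)
for i in range(1,n):
    if s[i,4]<40:
        vv,uu=np.where(l==i);k=w[vv,uu];u=(uu*k).sum()/k.sum()+195;v=(vv*k).sum()/k.sum()+140;print(s[i],round(k.sum()),u,v,pix2world(p,u,v,z=.055))
s=ctrl.observe();a=ctrl.get_image('side')
R=np.array(s['tool_rot']);print(w2pix(a,s['tool_pos']+R@[.019,0,-.041]),w2pix(a,s['tool_pos']+R@[.019,0,.041]))
E
```

```text
209 [(np.float64(0.4808), np.float64(0.2418)), (np.float64(0.4808), np.float64(0.2301)), (np.float64(0.4811), np.float64(0.1512)), (np.float64(0.4811), np.float64(0.1405))]
211 [(np.float64(0.4758), np.float64(0.2417)), (np.float64(0.4758), np.float64(0.2295)), (np.float64(0.476), np.float64(0.1511)), (np.float64(0.476), np.float64(0.1404))]
213 [(np.float64(0.4707), np.float64(0.2417)), (np.float64(0.4708), np.float64(0.2294)), (np.float64(0.471), np.float64(0.1514)), (np.float64(0.471), np.float64(0.1399))]
215 [(np.float64(0.4657), np.float64(0.2416)), (np.float64(0.4657), np.float64(0.2292)), (np.float64(0.4659), np.float64(0.1513)), (np.float64(0.466), np.float64(0.1398))]
row 170 [122. 122. 122. 123. 233. 247. 247. 247.] [247. 247. 247. 247. 245. 191.  95.  81.  82.  82.]
row 185 [122. 123. 122. 122. 246. 247. 247. 247.] [247. 247. 247. 247. 245. 192.  88.  79.  83.  82.]
row 200 [121. 121. 120. 120. 246. 247. 247. 247.] [247. 247. 247. 246. 245. 196.  89.  80.  82.  82.]
row 204 [121. 120. 121. 120. 220. 247. 247. 247.] [201. 201. 205. 166. 159. 134.  84.  80.  83.  82.]
[52 25  3  3  5] 8 248.30434782608697 166.17391304347825 [0.59   0.1612 0.055 ]
[31 26  3  2  5] 27 226.70516717325228 166.7112462006079 [0.5884 0.216  0.055 ]
[40 37  2  1  2] 10 235.43333333333334 177.0 [0.5619 0.1931 0.055 ]
[31 47  3  2  4] 11 226.8134328358209 187.67910447761193 [0.5345 0.2141 0.055 ]
[52 47  3  2  5] 16 247.94708994708995 187.6137566137566 [0.5348 0.1609 0.055 ]
[15 65  7  2 14] 1354 212.88638601674052 205.68593057607092 [0.4886 0.2477 0.055 ]
[60 64  8  3 23] 2485 259.12072029777676 205.33499882633043 [0.4899 0.1319 0.055 ]
[365.5978 270.6359] [341.2308 247.7863]
```

```bash
python3 -m crank '[0,0,-0.95,0,0.95,2,0,-0.95,0,0.95,4,0,-0.95,0,0.95,5.4,0,-0.95,0,0.95,6.1,0,-0.95,0,0.95,6.1,0,-0.95,0,0.95,6.1,0,-0.95,0,0.95,6.1,0,-0.95,0,0.95]'
```

```text
time_s: 11.58
tool_pos: [0.5103, -0.1949, 0.0258]
tool_rot: [[0.006, -1.0, -0.021], [0.01, -0.021, 1.0], [-1.0, -0.006, 0.01]]
wrist_force: [0.6, -0.5, -1.1]
finger_gap: 0.0828
```

```bash
python3 -m crank '[0,0,0,0,0.8,0,0,0,0,0.72,0,0,0,0,0.68,0,0,0,0,0.6,0,0,0,0,0.6,0,0,0,0,0.6,0,0,0,0,0.6,0,0,0,0,0.6]' 15
```

```text
time_s: 12.25
tool_pos: [0.5103, -0.1948, 0.0259]
tool_rot: [[0.006, -1.0, -0.021], [0.01, -0.021, 1.0], [-1.0, -0.006, 0.01]]
wrist_force: [-0.6, -0.1, 2.1]
finger_gap: 0.0573
```

```bash
python3 -m crank '[-1,0,0,0,0.6,-3,0,0,0,0.6,-6,0,0,0,0.6,-9,0,0,0,0.6,-12,0,0,0,0.6,-12,0,0,0,0.6]'; python3 - <<'E'
from h import *
np.set_printoptions(precision=4,suppress=True)
s=ctrl.observe();R=np.array(s['tool_rot']);print(R.T@(np.array([.5635,.192,.13])-s['tool_pos']),s['q'])
a=ctrl.get_image('side');u,v=w2pix(a,s['tool_pos']).astype(int);save(a,'c7.png',(u-60,v-45,u+60,v+45),5)
E
```

```text
time_s: 12.75
tool_pos: [0.5122, -0.1978, 0.1519]
tool_rot: [[0.014, -1.0, -0.02], [0.009, -0.02, 1.0], [-1.0, -0.014, 0.009]]
wrist_force: [1.2, 0.2, 0.4]
finger_gap: 0.0576
[ 0.0262 -0.0587  0.3885] [-22.361   13.3075  45.1143 106.843  -11.3616  63.6041 118.121 ]
```

View pics/c7.png

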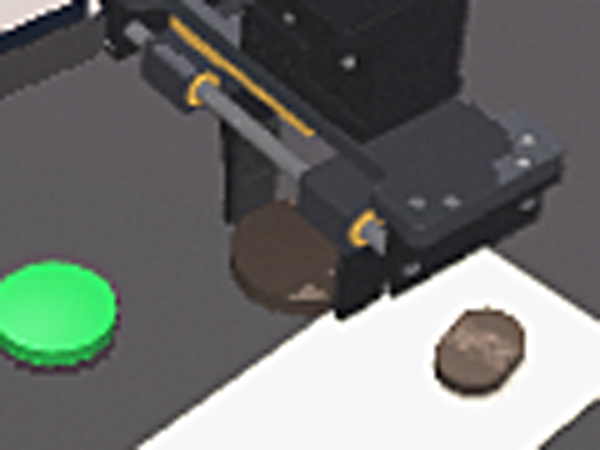

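The blank is held flat between the fingers. I carry it over.

```bash
python3 -m crank '[0,-1,3,0,0.6,0,-2,7,0,0.6,0,-3,11,0,0.6,0,-3.5,15,0,0.6,0,-4,19,0,0.6,0,-4.5,23,0,0.6,0,-5,27,0,0.6,0,-5.5,31,0,0.6,0,-5.9,35,0,0.6,0,-5.9,38.5,0,0.6]'; python3 -m crank '[0,0,0,0,0.6]'; python3 - <<'E'
from h import *
np.set_printoptions(precision=4,suppress=True)
s=ctrl.observe();R=np.array(s['tool_rot']);print(R.T@(np.array([.5635,.192,.10])-s['tool_pos']),s['q'])
E
```

```text
time_s: 13.63
tool_pos: [0.5619, 0.1919, 0.1529]
tool_rot: [[0.011, -1.0, -0.022], [0.01, -0.022, 1.0], [-1.0, -0.011, 0.009]]
wrist_force: [-0.4, -0.3, -0.4]
finger_gap: 0.0577
time_s: 13.72
tool_pos: [0.5602, 0.2006, 0.1518]
tool_rot: [[0.009, -0.999, -0.031], [0.012, -0.031, 0.999], [-1.0, -0.009, 0.011]]
wrist_force: [-0.5, 0.5, -0.7]
finger_gap: 0.0576
[ 0.0517 -0.0026 -0.0093] [-50.8096  17.4795  32.6048 100.274  -10.8401  64.56    76.9306]
```

```bash
python3 -m crank '[1,-0.3,-0.9,0.5,0.6,3,-0.3,-0.9,0.5,0.6,5,-0.3,-0.9,0.5,0.6,5,-0.3,-0.9,0.5,0.6,5,-0.3,-0.9,0.5,0.6,5,-0.3,-0.9,0.5,0.6]'; python3 - <<'E'
from h import *
np.set_printoptions(precision=4,suppress=True)
s=ctrl.observe();R=np.array(s['tool_rot']);print(R,R.T@(np.array([.5635,.192,.078])-s['tool_pos']))
a=ctrl.get_image('side');b=ctrl.get_image('top')
for p in(a,b):print([tuple(w2pix(p,[.562+dx,.193+dy,.063]).round(1)) for dx in(-.0269,.0269) for dy in(-.0269,.0269)],w2pix(p,[.562,.193,.078+.010]))
f=lambda p,c,r,k:cv2.resize(p['color'][c[1]-r[1]:c[1]+r[1],c[0]-r[0]:c[0]+r[0],::-1],None,fx=k,fy=k,interpolation=cv2.INTER_CUBIC)
cv2.imwrite('pics/c8.png',np.hstack([f(a,(285,165),(50,46),6),f(b,(236,180),(16,46),6)]))
E
```

```text
time_s: 14.22
tool_pos: [0.5643, 0.191, 0.1021]
tool_rot: [[0.009, -1.0, -0.02], [0.011, -0.02, 1.0], [-1.0, -0.009, 0.011]]
wrist_force: [0.5, 0.0, -0.1]
finger_gap: 0.0574
[[ 0.009  -0.9998 -0.0205]
 [ 0.0112 -0.0204  0.9997]
 [-0.9999 -0.0092  0.011 ]] [0.0241 0.001  0.0008]
[(np.float64(278.4), np.float64(177.0)), (np.float64(268.3), np.float64(167.5)), (np.float64(295.3), np.float64(170.4)), (np.float64(284.9), np.float64(161.3))] [281.3486 161.3789]
[(np.float64(245.5), np.float64(186.9)), (np.float64(224.0), np.float64(186.9)), (np.float64(246.0), np.float64(165.9)), (np.float64(224.7), np.float64(165.9))] [233.5608 174.4237]
```

View pics/c8.png

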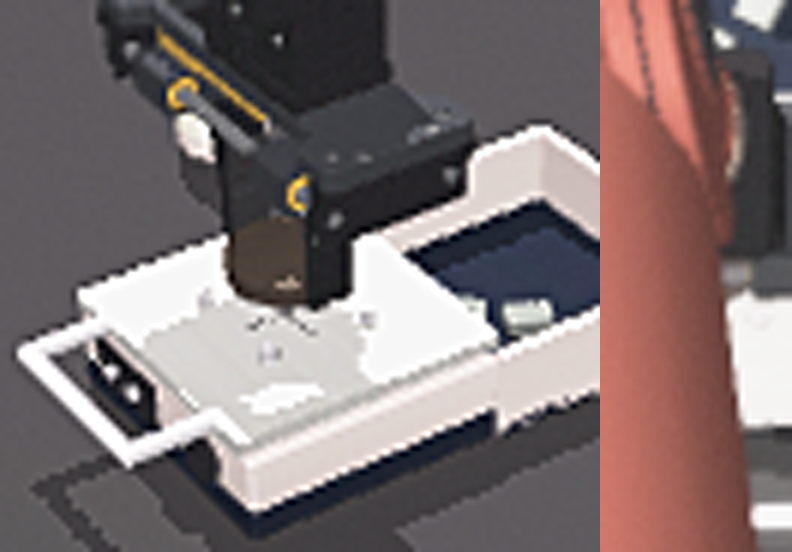

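```bash
python3 - <<'E'
from h import *
np.set_printoptions(precision=2,suppress=True)
s=ctrl.observe();a=ctrl.get_image('side')
c=np.array([.5629,.1919]);t=np.linspace(0,2*np.pi,181)
for z in(.080,.090):
    q=np.array([w2pix(a,[c[0]+.03*np.cos(k),c[1]+.03*np.sin(k),z]) for k in t]);print(z,'umin',q[q[:,0].argmin()],'vmax',q[q[:,1].argmax()])
J=(w2pix(a,[c[0]+.01,c[1],.08])-w2pix(a,[*c,.08]),w2pix(a,[c[0],c[1]+.01,.08])-w2pix(a,[*c,.08]));print('px per cm',J)
im=a['color'].astype(float)
print(im[160:164,266:278].mean(2)); print(im[164:174,276:284].mean(2))
E
```

```text
0.08 umin [270.89 164.38] vmax [281.48 170.3 ]
0.09 umin [270.69 161.32] vmax [281.34 167.21]
px per cm (array([ 3.13, -1.17]), array([-1.92, -1.72]))
[[238.67 232.67 255.   255.   255.   255.   124.33  49.    61.67  64.67
   67.67  66.67]
 [255.   255.   253.   250.   253.67 255.    32.33  55.67  64.67  67.
   66.    66.33]
 [250.   249.   248.   248.   253.   255.    17.67  58.33  66.33  67.67
   67.33  67.33]
 [247.   247.   247.   248.   252.   255.   101.67  54.    66.33  68.
   66.    67.67]]
[[ 68.33  69.67  68.67  69.    68.    68.33  63.67  61.  ]
 [ 72.    68.    70.    69.    65.33  60.    65.67 147.33]
 [ 55.67  63.67  63.33  66.33  75.   140.   137.   173.  ]
 [ 45.33  53.33  57.67  58.33  58.33  55.    52.67  54.33]
 [ 82.    40.    46.    49.    54.33  55.    56.67  56.  ]
 [235.33 173.67 191.    87.    93.67  40.33  55.    55.33]
 [221.33 226.   228.33 235.33 239.67 126.   133.33 141.  ]
 [215.33 221.   221.67 222.   225.   167.67 116.33 121.67]
 [214.33 216.   108.   220.33 161.67 224.33 224.   164.67]
 [151.33 106.67 220.   218.67 217.67 215.67 217.33 219.67]]
```

The side crop shows three pins near full-image (279,177), (296,172) and (269,168). The blank's left edge is at u=271.5, which matches the prediction for a centred blank. I apply a small correction and lower.

```bash
python3 -m crank '[0,0.1,0.1,0,0.6,0.6,0.1,0.1,0,0.6,1.2,0.1,0.1,0,0.6,1.7,0.1,0.1,0,0.6,2,0.1,0.1,0,0.6,2.15,0.1,0.1,0,0.6,2.15,0.1,0.1,0,0.6,2.15,0.1,0.1,0,0.6]'; python3 -m crank '[0.05,0,0,0,0.6,0.1,0,0,0,0.6,0.1,0,0,0,0.6]'
```

```text
time_s: 15.03
tool_pos: [0.5638, 0.1932, 0.0812]
tool_rot: [[0.01, -1.0, -0.022], [0.012, -0.021, 1.0], [-1.0, -0.01, 0.012]]
wrist_force: [-0.3, 0.1, -0.1]
finger_gap: 0.0579
time_s: 15.28
tool_pos: [0.5639, 0.1932, 0.0803]
tool_rot: [[0.01, -1.0, -0.022], [0.012, -0.021, 1.0], [-1.0, -0.011, 0.012]]
wrist_force: [-1.0, 0.0, -0.2]
finger_gap: 0.0578
```

```bash
python3 -m crank '[0.1,0,-0.1,0,0.6,0.2,0,-0.1,0,0.6,0.2,0,-0.1,0,0.6,0.2,0,-0.1,0,0.6]'; python3 -m crank '[0.06,0,-0.02,0,0.6,0.12,0,-0.02,0,0.6,0.12,0,-0.02,0,0.6]'
```

```text
time_s: 15.62
tool_pos: [0.5639, 0.1923, 0.0782]
tool_rot: [[0.01, -1.0, -0.022], [0.012, -0.021, 1.0], [-1.0, -0.011, 0.012]]
wrist_force: [-0.7, -0.7, -0.2]
finger_gap: 0.0578
time_s: 15.87
tool_pos: [0.5639, 0.1921, 0.077]
tool_rot: [[0.01, -1.0, -0.022], [0.012, -0.021, 1.0], [-1.0, -0.011, 0.012]]
wrist_force: [-0.5, 0.1, -0.3]
finger_gap: 0.0576
```

Next, 0.5 mm steps until contact shows on the wrist.

```bash
python3 -m crank '[0.05,0,0,0,0.6,0.05,0,0,0,0.6]'; python3 -m crank '[0.05,0,0,0,0.6,0.05,0,0,0,0.6]';python3 -c "
from h import *
s=ctrl.observe();print(s['wrist_force'],s['tool_pos'])
a=ctrl.get_image('side');save(a,'c9.png',(245,140,325,200),8)"
```

```text
time_s: 16.03
tool_pos: [0.564, 0.192, 0.0769]
tool_rot: [[0.01, -1.0, -0.021], [0.013, -0.021, 1.0], [-1.0, -0.01, 0.012]]
wrist_force: [-1.4, -0.4, 4.6]
finger_gap: 0.0577
time_s: 16.2
tool_pos: [0.564, 0.1921, 0.0769]
tool_rot: [[0.01, -1.0, -0.021], [0.013, -0.021, 1.0], [-1.0, -0.01, 0.013]]
wrist_force: [-2.1, -1.2, 5.6]
finger_gap: 0.0579
[-2.07978398 -1.19872977  5.59405698] [0.56398315 0.19206485 0.0769034 ]
```

View pics/c9.png

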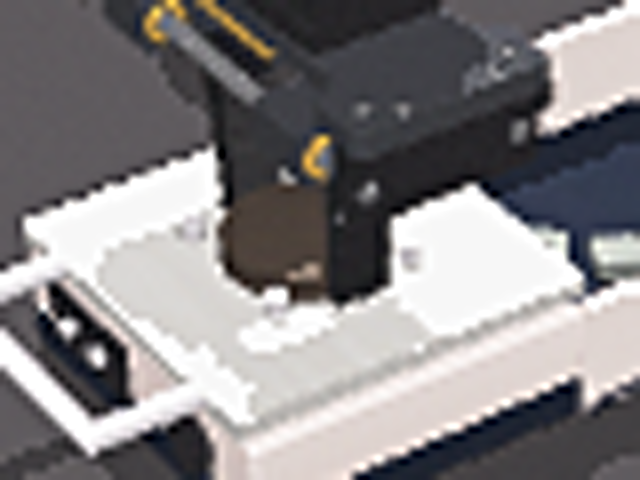

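The wrist shows contact at 5 N, at the expected height. I release and retract.

```bash
python3 -m crank '[0,0,0,0,0.7,0,0,0,0,0.8,0,0,0,0,0.9,0,0,0,0,0.9,0,0,0,0,0.9,-2,0,0,0,0.9,-5,0,0,0,0.9,-9,0,0,0,0.9,-12,0,0,0,0.9,-12,0,0,0,0.9]'; python3 -m crank '[-2,0,-4,0,0.9,-2,0,-8,0,0.9,-2,0,-12,0,0.9,-2,0,-16,0,0.9,-2,0,-20,0,0.9,-2,0,-24,0,0.9,-2,0,-26,0,0.9,-2,0,-26,0,0.9,-2,0,-26,0,0.9,-2,0,-26,0,0.9]'
cat > chk.py <<'E'
from h import *
import sys
np.set_printoptions(precision=4,suppress=True)
P=[ctrl.get_image('top') for _ in range(4)];p=P[0]
g=np.mean([q['color'].astype(float).mean(2) for q in P],0)
m=(g[155:200,205:265]<180).astype(np.uint8);n,l,s,c=cv2.connectedComponentsWithStats(m)
k=1+s[1:,4].argmax();vv,uu=np.where(l==k)
print(s[k])
W=np.array([pix2world(p,u+205,v+155,z=.066) for u,v in zip(uu,vv)]);print('centroid',W.mean(0),'area dia',2*np.sqrt(s[k,4]/np.pi)*(1.2479-.066)/p['fx'])
D=np.array([pix2world(p,u+205,v+155) for u,v in zip(uu,vv)]);print('depth z',np.percentile(D[:,2],[5,50,95]))
A=np.c_[D[:,:2]-D[:,:2].mean(0),np.ones(len(D))];print('slope',np.linalg.lstsq(A,D[:,2],rcond=None)[0])
e=cv2.resize(p['color'][145:215,200:275,::-1],None,fx=6,fy=6,interpolation=cv2.INTER_CUBIC)
a=ctrl.get_image('side');f=cv2.resize(a['color'][145:197,255:312,::-1],None,fx=6,fy=6,interpolation=cv2.INTER_CUBIC)
f=cv2.copyMakeBorder(f,0,e.shape[0]-f.shape[0],0,0,cv2.BORDER_CONSTANT)
cv2.imwrite('pics/'+sys.argv[1],np.hstack([e,f]))
# side: rim silhouette vs centred model
np.save('side.npy',a['color'])
E
python3 chk.py f1.png
```

```text
time_s: 17.08
tool_pos: [0.5658, 0.191, 0.2035]
tool_rot: [[0.018, -1.0, -0.021], [0.017, -0.021, 1.0], [-1.0, -0.019, 0.017]]
wrist_force: [0.4, 0.2, 0.6]
finger_gap: 0.0782
time_s: 17.92
tool_pos: [0.5709, -0.0681, 0.2189]
tool_rot: [[0.018, -1.0, -0.022], [0.018, -0.021, 1.0], [-1.0, -0.018, 0.017]]
wrist_force: [1.3, 1.1, -0.8]
finger_gap: 0.078
[ 21  10  23  23 422]
centroid [0.5629 0.1885 0.066 ] area dia 0.05716337203749111
depth z [0.0616 0.0664 0.0702]
slope [-1.5411 -1.1542  0.069 ]
```

View pics/f1.png

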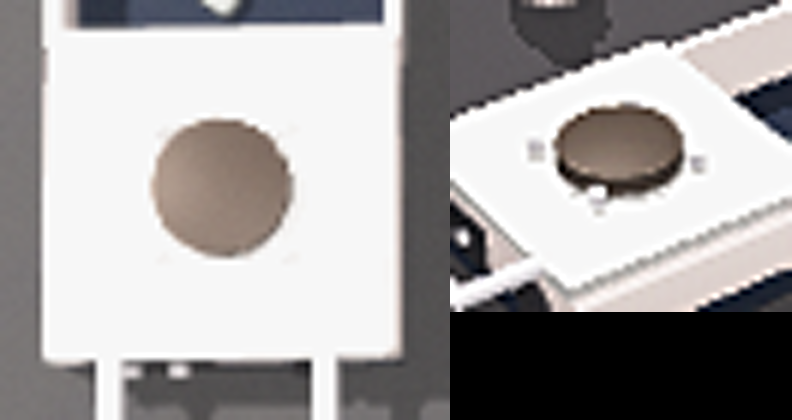

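```bash
cat > fit.py <<'E'
from h import *
from scipy.optimize import least_squares
np.set_printoptions(precision=4,suppress=True)
t=np.linspace(0,2*np.pi,120)
def hull(p,x,y,z0,r=.03):
    pts=[w2pix(p,[x+r*np.cos(k),y+r*np.sin(k),z0+h]) for k in t for h in(0,.01)]+[w2pix(p,[x+.4*r*np.cos(k),y+.4*r*np.sin(k),z0+.0123]) for k in t]
    return cv2.convexHull(np.array(pts,np.float32))
def cen(p,x,y,z0):
    m=cv2.moments(hull(p,x,y,z0));return np.array([m['m10'],m['m01']])/m['m00'],m['m00']
def fitblank(p,g,box,z0,x0,thr):
    l,t_,r,b=box;sub=g[t_:b,l:r]
    w=np.clip((thr[1]-sub)/(thr[1]-thr[0]),0,1)
    n,lab,s,_=cv2.connectedComponentsWithStats((w>.3).astype(np.uint8));k=1+s[1:,4].argmax()
    w=w*cv2.dilate((lab==k).astype(np.uint8),np.ones((3,3)))
    V,U=np.mgrid[t_:b,l:r];c=np.array([(w*U).sum(),(w*V).sum()])/w.sum()
    s=least_squares(lambda q:cen(p,q[0],q[1],z0)[0]-c,x0,x_scale=.001,diff_step=1e-4);print('blank',s.x,'px',c,'area',w.sum(),'model',cen(p,*s.x,z0)[1]);return s.x
if __name__=='__main__':
    pt=ctrl.get_image('top');g=pt['color'].astype(float).mean(2)
    fitblank(pt,g,(205,155,265,200),.055,[.562,.192],(150,245))
    r=cv2.imread('pics/ref.png').astype(float).mean(2)
    fitblank(pt,r,(368,185,404,220),.004,[.509,-.194],(150,245))
    ps=ctrl.get_image('side');g=ps['color'].astype(float).mean(2)
    fitblank(ps,g,(271,155,295,180),.055,[.562,.192],(100,245))
    c,s=np.cos(.02),np.sin(.02)
    def pin(q,a,b,z=.059): a,b=a*.0269,b*.0269;return w2pix(ps,[q[0]+c*a-s*b,q[1]+s*a+c*b,z])
    obs=[((-1,1),(269.1,169.2)),((1,-1),(296.0,171.8))]
    f=least_squares(lambda q:np.concatenate([pin(q,*a)-o for a,o in obs]),[.562,.193],x_scale=.001,diff_step=1e-4);print('side centre',f.x,f.fun)
    print('near pin',pin(f.x,-1,-1),'px/cm',pin(f.x+[.01,0],1,1)-pin(f.x,1,1),pin(f.x+[0,.01],1,1)-pin(f.x,1,1))
    print(g[165:178,264:275].astype(int));print(g[166:178,291:302].astype(int))
E
python3 fit.py
```

```text
blank [0.564  0.1893] px [236.6628 175.8172] area 427.59298245614036 model 459.95795461023226
blank [ 0.5097 -0.1944] px [385.5837 200.3687] area 387.40701754385964 model 421.57152167800814
blank [0.5654 0.1924] px [282.8963 169.6494] area 262.78620689655173 model 281.52922472544014
side centre [0.5628 0.1904] [-0.1169 -0.0365  0.116   0.0265]
near pin [279.4866 178.6026] px/cm [ 3.0143 -1.1308] [-1.8743 -1.6555]
[[247 247 247 247 247 247 247 248 254 255 140]
 [247 247 247 247 248 248 248 251 255 144  71]
 [247 247 248 249 251 251 248 255 255  67  89]
 [247 247 248 243 217 219 236 255 138  82  96]
 [247 247 249 245 180 185 196 255 128  87 101]
 [247 247 249 254 199 195 214 255 198  92 108]
 [247 247 248 252 204 206 210 255 194  57 114]
 [247 247 247 249 251 252 253 255 195  16  79]
 [247 247 247 247 248 248 249 255 255  11  31]
 [247 247 247 247 247 247 247 251 255 174  28]
 [247 247 247 247 247 247 247 248 254 255 176]
 [247 247 247 247 247 247 247 247 249 255 255]
 [247 247 247 247 247 247 247 247 247 249 254]]
[[ 79  87 237 255 249 247 247 247 247 247 247]
 [ 89  73 121 255 250 247 247 247 247 247 247]
 [ 92  83 106 255 252 248 247 247 247 247 247]
 [ 95  87 104 255 255 249 248 247 247 247 247]
 [ 98  90  69 233 255 255 247 249 247 247 247]
 [103  64  53 221 177 183 218 251 248 247 247]
 [ 62  30 112 255 182 191 224 251 248 247 247]
 [ 40  39 160 255 208 174 221 251 248 247 247]
 [ 46 138 237 255 254 253 251 249 247 247 247]
 [139 238 255 251 249 248 248 247 247 247 247]
 [234 255 251 248 247 247 247 247 247 247 247]
 [255 250 248 247 247 247 247 247 247 247 247]]
```

```bash
cat > dep.py <<'E'
from h import *
np.set_printoptions(precision=4,suppress=True,linewidth=220)
def run(n,box,N=12):
    P=[ctrl.get_image(n) for _ in range(N)];p=dict(P[0])
    d=np.array([q['depth'] for q in P]);d[d==0]=np.nan;p['depth']=np.nanmedian(d,0)
    l,t,r,b=box
    W=np.array([[pix2world(p,u,v) for u in range(l,r)] for v in range(t,b)])
    return p,W
p,W=run('top',(205,150,268,208))
zz=(W[...,2]*1000);print('top z mm (rows 160..194, cols 219..255)');print(np.round(zz[10:45,14:51]).astype(int))
p,W2=run('side',(262,156,302,184));print('side');print(np.round(W2[...,2]*1000).astype(int))
np.save('Wt.npy',W);np.save('Ws.npy',W2)
E
python3 dep.py
```

```text
top z mm (rows 160..194, cols 219..255)
[[56 56 55 ... 55 55 54]
 [55 57 57 ... 55 54 54]
 [56 55 55 ... 55 55 55]
 ...
 [56 56 55 ... 56 54 54]
 [55 55 55 ... 54 56 54]
 [55 55 56 ... 55 56 55]]
side
[[ 0  1  0 ... 26 25 24]
 [ 0  0  1 ... 23 21 20]
 [ 0  0  1 ... 19 17 16]
 ...
 [55 55 55 ... 56 55 55]
 [51 56 55 ... 55 53 53]
 [48 52 55 ... 52 50 49]]
```

```bash
python3 - <<'E'
import numpy as np
W=np.load('Wt.npy');z=np.round(W[...,2]*1000).astype(int)
for i in range(8,48): print(150+i,' '.join('%2d'%k if k>57 else ' .' for k in z[i,14:52]))
S=np.load('Ws.npy');z=np.round(S[...,2]*1000).astype(int)
for i in range(0,28): print(156+i,' '.join('%2d'%k if k>57 else ' .' for k in z[i]))
E
```

```text
158  .  .  .  .  .  .  .  .  .  .  .  .  .  .  .  .  .  .  .  .  .  .  .  .  .  .  .  .  .  .  .  .  .  .  .  .  .  .
159  .  .  .  .  .  .  .  .  .  .  .  .  .  .  .  .  .  .  .  .  .  .  .  .  .  .  .  .  .  .  .  .  .  .  .  .  .  .
160  .  .  .  .  .  .  .  .  .  .  .  .  .  .  .  .  .  .  .  .  .  .  .  .  .  .  .  .  .  .  .  .  .  .  .  .  .  .
161  .  .  .  .  .  .  .  .  .  .  .  .  .  .  .  .  .  .  .  .  .  .  .  .  .  .  .  .  .  .  .  .  .  .  .  .  .  .
162  .  .  .  .  .  .  .  .  .  .  .  .  .  .  .  .  .  .  .  .  .  .  .  .  .  .  .  .  .  .  .  .  .  .  .  .  .  .
163  .  .  .  .  .  .  .  .  .  .  .  .  .  .  .  .  .  .  .  .  .  .  .  .  .  .  .  .  .  .  .  .  .  .  .  .  .  .
164  .  .  .  .  .  .  .  .  .  .  .  .  .  .  .  .  .  .  .  .  .  .  .  .  .  .  . 63  .  .  .  .  .  .  .  .  .  .
165  .  .  .  .  . 62 62  .  .  .  .  .  . 65 66 66 65 67 66 67 66 63  .  .  .  . 64 63 62  .  .  .  .  .  .  .  .  .
166  .  .  .  . 64 64 63 61  .  .  . 65 66 66 67 67 66 64 66 66 65 67 65 66  .  . 62 63 64  .  .  .  .  .  .  .  .  .
167  .  .  .  .  . 64 65 60  . 64 66 6
[... 6391 characters left out ...]
 .  .  . 60 60 60  .  .  .  .  .  .  .  .  .  .  .  .  .  .  .  .  .  .  .  .  .
179  .  .  .  .  .  .  .  .  .  .  .  .  .  .  .  .  .  .  .  .  .  .  .  .  .  .  .  .  .  .  .  .  .  .  .  .  .  .  .  .
180  .  .  .  .  .  .  .  .  .  .  .  .  .  .  .  .  .  .  .  .  .  .  .  .  .  .  .  .  .  .  .  .  .  .  .  .  .  .  .  .
181  .  .  .  .  .  .  .  .  .  .  .  .  .  .  .  .  .  .  .  .  .  .  .  .  .  .  .  .  .  .  .  .  .  .  .  .  .  .  .  .
182  .  .  .  .  .  .  .  .  .  .  .  .  .  .  .  .  .  .  .  .  .  .  .  .  .  .  .  .  .  .  .  .  .  .  .  .  .  .  .  .
183  .  .  .  .  .  .  .  .  .  .  .  .  .  .  .  .  .  .  .  .  .  .  .  .  .  .  .  .  .  .  .  .  .  .  .  .  .  .  .  .
```

The depth map shows the blank lying level and all four pins. I compute the offset from it.

```bash
cat > off.py <<'E'
import numpy as np,cv2
np.set_printoptions(precision=2,suppress=True)
from scipy.optimize import least_squares
for f in('Wt.npy','Ws.npy'):
    W=np.load(f);z=W[...,2]
    c0=np.array([.563,.190]);
    B=W[(z>.0638)&(np.hypot(*(W[...,:2]-c0).transpose(2,0,1))<.0325)];b=B[:,:2].mean(0)
    hull=cv2.convexHull((B[:,:2]*1000).astype(np.float32));mc,r=cv2.minEnclosingCircle(hull)
    A=np.c_[B[:,:2]-b,np.ones(len(B))];sl=np.linalg.lstsq(A,B[:,2],rcond=None)[0]
    pins=[]
    for i in(-1,1):
        for j in(-1,1):
            q=c0+[.0269*i,.0269*j];d=np.hypot(*(W[...,:2]-q).transpose(2,0,1));m=(d<.008)&(z>.0605)&(z<.0655)&(np.hypot(*(W[...,:2]-b).transpose(2,0,1))>.0325)
            pins.append(W[m][:,:2].mean(0));print(f,i,j,m.sum(),pins[-1]*1000,'dist to blank',np.linalg.norm(pins[-1]-b)*1000)
    pc=np.mean(pins,0);print('blank',b*1000,'circle',mc,r,'slope',sl[:2],'pins',pc*1000,'offset mm',(b-pc)*1000)
E
python3 off.py
```

```text
Wt.npy -1 -1 8 [536.44 164.96] dist to blank 37.16788931076025
Wt.npy -1 1 8 [535.12 219.53] dist to blank 39.80145300407035
Wt.npy 1 -1 8 [590.02 166.12] dist to blank 36.82721424801499
Wt.npy 1 1 8 [588.51 220.26] dist to blank 38.83660637650122
blank [562.92 191.05] circle (563.586669921875, 190.9058074951172) 29.972766876220703 slope [ 0. -0.] pins [562.52 192.72] offset mm [ 0.4  -1.67]
Ws.npy -1 -1 6 [537.58 167.08] dist to blank 34.83388245165397
Ws.npy -1 1 6 [537.43 219.93] dist to blank 39.68808982165168
Ws.npy 1 -1 5 [590.82 166.48] dist to blank 36.015565542485774
Ws.npy 1 1 3 [589.98 220.9 ] dist to blank 40.46506921084731
blank [563.68 190.15] circle (564.6597900390625, 192.50567626953125) 30.007415771484375 slope [0.   0.01] pins [563.95 193.6 ] offset mm [-0.28 -3.44]
```

The top depth map puts the blank 1.7 mm off towards −y and 0.4 mm towards +x. I'll regrip lightly and nudge it.

```bash
cat > go.py <<'E'
from h import *;import sys
np.set_printoptions(precision=4,suppress=True)
s=ctrl.observe();R=np.array(s['tool_rot']);print(s['tool_pos'],R[:,0],(R.T@(np.array(eval(sys.argv[1]))-s['tool_pos']))*100)
E
python3 go.py '[.564,.192,.15]'
```

```text
[ 0.5708 -0.0693  0.2191] [ 0.0182  0.0172 -0.9997] [ 7.3484  0.2756 26.0158]
```

```bash
python3 -m crank '[0,0,3,0,0.95,0,0.1,6,0,0.95,1,0.1,10,0,0.95,2,0.2,14,0,0.95,3,0.2,18,0,0.95,4,0.2,21,0,0.95,5,0.28,24,0,0.95,6,0.28,26,0,0.95,7.3,0.28,26,0,0.95,7.3,0.28,26,0,0.95]'; python3 -m crank '[0,0,0,0,0.95,0,0,0,0,0.95]';  python3 go.py '[.564,.192,.079]'
```

```text
time_s: 20.3
tool_pos: [0.5624, 0.1928, 0.1479]
tool_rot: [[0.015, -1.0, -0.024], [0.015, -0.024, 1.0], [-1.0, -0.015, 0.015]]
wrist_force: [-0.5, -1.1, -0.6]
finger_gap: 0.0825
time_s: 20.47
tool_pos: [0.5625, 0.1915, 0.148]
tool_rot: [[0.015, -1.0, -0.022], [0.015, -0.022, 1.0], [-1.0, -0.015, 0.014]]
wrist_force: [0.6, 0.0, 0.6]
finger_gap: 0.0829
[0.5625 0.1915 0.148 ] [ 0.0147  0.0147 -0.9998] [ 6.9015 -0.0459 -0.0488]
```

```bash
python3 -m crank '[2,0,-0.05,0,0.95,4,0,-0.05,0,0.95,5.5,0,-0.05,0,0.95,6.5,0,-0.05,0,0.95,6.9,0,-0.05,0,0.95,6.9,0,-0.05,0,0.95,6.9,0,-0.05,0,0.95,6.9,0,-0.05,0,0.95]'; python3 -m crank '[0,0,0,0,0.8,0,0,0,0,0.72,0,0,0,0,0.68,0,0,0,0,0.6,0,0,0,0,0.6,0,0,0,0,0.6,0,0,0,0,0.6]' 5; python3 go.py '[.5636,.1938,.0785]'
```

```text
time_s: 21.13
tool_pos: [0.5643, 0.192, 0.0802]
tool_rot: [[0.016, -1.0, -0.022], [0.015, -0.022, 1.0], [-1.0, -0.016, 0.015]]
wrist_force: [-0.4, -0.4, -0.5]
finger_gap: 0.0823
time_s: 21.72
tool_pos: [0.5643, 0.1921, 0.0803]
tool_rot: [[0.016, -1.0, -0.022], [0.016, -0.022, 1.0], [-1.0, -0.017, 0.015]]
wrist_force: [-1.3, -0.2, 0.8]
finger_gap: 0.0579
[0.5643 0.1921 0.0803] [ 0.0162  0.0155 -0.9997] [0.1801 0.0703 0.1712]
```

Slide it +1.7 mm along the jaws and −0.4 mm in x, staying at the same height, then release and retreat.

```bash
python3 -m crank '[0,0.02,0.06,0,0.6,0,0.04,0.12,0,0.6,0,0.04,0.17,0,0.6,0,0.04,0.17,0,0.6,0,0.04,0.17,0,0.6]'; python3 -m crank '[0,0,0,0,0.7,0,0,0,0,0.8,0,0,0,0,0.9,0,0,0,0,0.9,0,0,0,0,0.9,-2,0,0,0,0.9,-5,0,0,0,0.9,-9,0,0,0,0.9,-12,0,0,0,0.9,-12,0,0,0,0.9]'; python3 -m crank '[-2,0,-4,0,0.9,-2,0,-8,0,0.9,-2,0,-12,0,0.9,-2,0,-16,0,0.9,-2,0,-20,0,0.9,-2,0,-24,0,0.9,-2,0,-26,0,0.9,-2,0,-26,0,0.9,-2,0,-26,0,0.9,-2,0,-26,0,0.9]'; python3 dep.py >/dev/null; python3 off.py
```

```text
time_s: 22.13
tool_pos: [0.5639, 0.1937, 0.0803]
tool_rot: [[0.016, -1.0, -0.022], [0.016, -0.022, 1.0], [-1.0, -0.017, 0.015]]
wrist_force: [0.9, -0.3, 0.6]
finger_gap: 0.0579
time_s: 22.97
tool_pos: [0.5649, 0.1924, 0.207]
tool_rot: [[0.024, -0.999, -0.021], [0.02, -0.021, 1.0], [-1.0, -0.025, 0.02]]
wrist_force: [1.1, 0.3, 0.1]
finger_gap: 0.0785
time_s: 23.8
tool_pos: [0.57, -0.0667, 0.2217]
tool_rot: [[0.024, -0.999, -0.022], [0.021, -0.022, 1.0], [-0.999, -0.024, 0.02]]
wrist_force: [-0.7, -0.1, -0.4]
finger_gap: 0.0777
Wt.npy -1 -1 8 [536.32 164.87] dist to blank 38.229259216295375
Wt.npy -1 1 8 [535.1  219.51] dist to blank 38.66187742712592
Wt.npy 1 -1 8 [589.93 166.07] dist to blank 37.911974590082075
Wt.npy 1 1 8 [588.5  220.26] dist to blank 37.87286949769124
blank [562.75 192.49] circle (563.149658203125, 192.62014770507812) 29.784822463989258 slope [ 0. -0.] pins [562.46 192.68] offset mm [ 0.28 -0.19]
Ws.npy -1 -1 7 [537.57 166.33] dist to blank 35.700716797170024
Ws.npy -1 1 6 [537.2 219.5] dist to blank 38.36338470880176
Ws.npy 1 -1 5 [590.76 166.38] dist to blank 37.149409061411774
Ws.npy 1 1 4 [588.74 218.86] dist to blank 37.66235349354712
blank [563.15 191.24] circle (564.7159423828125, 193.7820281982422) 29.65582847595215 slope [0.01 0.02] pins [563.57 192.77] offset mm [-0.42 -1.53]
```

The blank is now centred to about 0.3 mm in the top depth map. One last check of blocks, plate and bystanders, then hand in.

```bash
python3 - <<'E'
from h import *
np.set_printoptions(precision=4,suppress=True)
W=np.load('Wt.npy')
z=W[48:54,8:55,2];print('plate front z',np.median(z),'back z',np.median(W[3:9,8:55,2]))
p=ctrl.get_image('side')
for t in('block_a','cut_lens','cleaner','screwdriver','clock'):
    for r in ctrl.look_for(p,t)[:2]:
        L=r['rect'];print(t,np.round(L),round(r['conf'],2),pix2world(p,(L[0]+L[2])/2,(L[1]+L[3])/2))
print(ctrl.observe()['time_s'],ctrl.observe()['qvel'])
print(ctrl.finish_job())
E
```

```text
plate front z 0.05509898154439108 back z 0.05521484819618683
block_a [270. 162. 294. 178.] 0.71 [0.5575 0.1858 0.0653]
block_a [237. 142. 356. 211.] 0.61 [0.5821 0.1501 0.056 ]
cut_lens [388. 247. 407. 272.] 0.77 [ 0.626  -0.2086  0.0152]
cleaner [261. 109. 278. 142.] 0.91 [0.6448 0.3988 0.0743]
screwdriver [366. 339. 435. 380.] 0.97 [ 0.4522 -0.4049  0.0209]
clock [450. 269. 520. 341.] 0.7 [ 0.6569 -0.4264  0.0534]
clock [320. 236. 427. 319.] 0.25 [ 0.5525 -0.2117  0.0044]
25.3 [-0.0722 -0.0519  0.053   0.0224  0.006   0.0087  0.031 ]
the job is handed in; nothing more can be done
None
```

The job is done and handed in at about 25 s. I lifted the plate to about 0.95–1.0 rad, both used blocks slid into the catch tray, and I brought the plate back down level. I then set the smoke-grey blank between the pins. It first sat 1.7 mm off towards −y, so I gripped it lightly again and slid it into place.

**Plate:** level, at 55.1 mm in front and 55.2 mm at the back.

**Blank:** lying flat, with its centre 0.3 mm (x) and −0.2 mm (y) from the middle of the pins by the top camera's depth.

**Bystanders:** the cut lens, bottle, screwdriver and clock read within about 5 mm of where they started, which is within the detection scatter. The arm never went near the bottle, screwdriver or clock.

**Checks that disagreed or failed:**
- **Side camera:** it still showed about −1.5 mm in y. The blank partly hides the far pin there, so I trusted the top view.
- **Colour fits:** before the nudge, one put the blank 3–4 mm off in −y, larger than the 1.7 mm the depth showed. I went by depth.
- **Last block check:** the network mistook the blank for a block and did not report the real ones. Both blocks were last confirmed in the tray in an earlier top picture and by depth, and nothing has touched the tray since.

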